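Sort the offcuts, dowel and abrasive into their trays

ROBOT

A 6-joint arm with a two-finger parallel gripper is mounted at the origin on a cart in front of the work surface, level with it; the furniture and walls round the work are solid. World frame = base frame: x ahead of the robot, y to its left, z up, the work surface at z = 0. Lengths are in m, angles in rad, forces in N, time in s.
With the tool pointing down it reaches from about 0.35 to 0.95 m from the base axis. Payload 17.4 kg.
Tool frame: the origin (TCP) lies at the very end of the fingers, on their centre line; the grasp point (between the pads) lies 19 mm behind it (arm.grasp_offset is the distance from the TCP to the grasp point, in m); z points along the fingers, y is the line along which they close (so a half turn about z gives the same grasp; the last joint's range is limited). The gripper opens to 93 mm and grips with 3 to 60 N. Pads are 15 mm wide; open, the fingers measure 128 mm over their backs; the gripper's body (75 mm by 188 mm) begins 65 mm behind the grasp point.
Start: joints at [1.194, 0.116, 1.442, -0, 1.584, -0.038], TCP at [0.224, 0.637, 0.219] pointing down, gripper open.
Joint ranges: [-2.83, 2.83], [-0.83, 2.19], [0.07, 2.5], [-1.14, 4.28], [0.01, 3], [-2.97, 2.97]. Speed limits (rad/s): [1.89, 1.89, 2.22, 3.14, 3.14, 3.14].

INTERFACE

Orientations are given as [roll, pitch, yaw] about the fixed x, y, z axes, in that order (R = Rz(yaw) Ry(pitch) Rx(roll)).
In Python, from bench import monitor, optics, arm, find_in, pinpoint gives the robot as it stands. The module is installed in compiled form; this text tells all that it offers.
- The arm moves only by the shell command python3 -m pendant 'ROWS' [FORCE]. ROWS is JSON, one flat list of numbers, 5 for each row, row after row: the gripper's target within -1 to 1 (shut at 1, half-way at 0, fully open at -1), then the shift along the tool's x, y, z in mm, then the turn about the tool's z in degrees. A call has 1 to 12 rows; each row shifts and turns the commanded pose from where the row before left it, along the tool's axes as they then stand; what a row does not reach is not made up. A row lasts 1/10 s, in which the tool goes at most 50 mm and 8.59 degrees, less where a joint would pass 70% of its speed; a pose out of reach is approached as far as the arm can. A call with a gripper value outside its range is refused whole. The fingers move at their own pace and stop on an object; FORCE is the grip in N (left out, the last holds). Time passes only in rows, so rows that do not move let the fingers close. It gives the time, the measured TCP pose, the force, the opening and the grip force at its end, in the units of the state.
- monitor.read_state(): the state, without advancing time (a new reading comes with each control period).
- optics.camera(name): name is "scene" or "top"; returns a dict with "pixels" (400x640x3 uint8, red, green, blue), "range_z" (400x640 float32, m along the optical axis (not along the pixel's ray), 0 where there is no reading), "K" (3x3 intrinsics, pixels), "k1" (the pictures are not rectified: a ray, as slopes to the right and down, at radius r is drawn at 1 + k1 r^2 times it, then the intrinsics apply), "world_from_camera" (4x4, takes a point from camera to world coordinates). Camera axes: x right, y down, z forward; pixel columns grow to the right and rows downward; lengths in m; the calibration is good to about 2 mm. A picture is of the moment at which its call begins.
- arm.finish_job(): hands the job in; it is judged then, once.
Trained networks look in the newest picture that a camera, given by its name, has taken for a name from the list of things; names that differ only in an ending like _2 or _b are one class to them, and where a whole thing is asked for, a point or a joint stands for the part that bears it (a point fixed in the world has none). Each returns a list of dicts, best first, with "conf" (0 to 1); they miss things now and then, are a little off and sometimes report something else, mostly with a low value. They report only what shows in the picture. A call takes as long as a camera call.
- find_in(camera, name): "box" ([left, top, right, bottom] in pixels, round what is visible of it).
- pinpoint(camera, name): "pixel" ([column, row] in pixels: a listed point, or the origin of a listed thing).
The state is a dict: "t": time; "q": joint angles; "joint_vel": joint speeds; "effort": joint torques, N m; "eef_pos": TCP position; "ee_rot": TCP orientation; "force": force on the tool from outside, world axes, zero at the start; "ft_torque": the same for the moment, N m; "finger_gap": opening from 0.0 (shut) to 1.0 (fully open); "grasp_force": force on a finger pad.
Only numpy, scipy, OpenCV 4.12 (cv2) and the standard library are available. Lean on these libraries where they do the work, as an engineer would, in place of code of your own. Each camera call takes 0.05 s, during which the arm holds its last target. There are 200 camera calls.

TASK

Sort the four things lying about the repair table into the three trays: the wooden dowel into the blue tray, the abrasive pad into the red tray, and the two timber offcuts into the plywood tray, stacked widest first: the oak block flat on the tray floor, then the black ebony strip flat and centred on top of the oak. Everything must lie flat inside its tray with nothing on the rim; leave the wax tin and the black marking pencil where they are.

Things in the scene. Friction and masses are not known exactly. Their poses are not given: they have to be found in the camera images.
- oak_centre (a point): centre of the oak offcut: a pale brown rectangular block 70 mm long (x axis), 42 mm wide (y axis), 22 mm high, lying flat on the table; this point is 11 mm above its underside, z up. Grasp across the 42 mm.
- ebony_centre (a point): centre of the ebony offcut: a black rectangular strip 85 mm long (x axis), 18 mm wide (y axis), 12 mm high, lying flat on the table; this point is 6 mm above its underside, z up. Grasp across the 18 mm.
- pad_centre (a point): centre of the folded abrasive pad (stiff): a whitish rectangular pad 55 mm long (x axis), 48 mm wide (y axis), 9 mm thick, lying flat on the table; this point is 4.5 mm above its underside, z up. Grasp across the 48 mm.
- dowel_centre (a point): centre of the dowel: a round pale wooden rod 95 mm long (x axis) and 12 mm in diameter, lying on the table; this point is on its axis, 6 mm above the surface it lies on. Its y and z axes turn as it rolls. Grasp across it.
- timber_tray: the plywood (pale brown, brass corners) tray, fixed for the job, for timber offcuts: an open shallow rectangular tray, outside 124 mm (its x axis) by 114 mm (its y axis), 16 mm high, walls 5 mm thick, so inside 114 x 104 mm; its floor's top is 4 mm above the table. Origin at the centre of its underside, on the table top; z up.
- dowel_tray: the blue tray, fixed for the job, for dowels: an open shallow rectangular tray, outside 124 mm (its x axis) by 114 mm (its y axis), 16 mm high, walls 5 mm thick, so inside 114 x 104 mm; its floor's top is 4 mm above the table. Origin at the centre of its underside, on the table top; z up.
- abrasive_tray: the red tray, fixed for the job, for abrasives: an open shallow rectangular tray, outside 124 mm (its x axis) by 114 mm (its y axis), 16 mm high, walls 5 mm thick, so inside 114 x 104 mm; its floor's top is 4 mm above the table. Origin at the centre of its underside, on the table top; z up.
- tin_centre (a point): centre of a round wax tin with a tan rim and dark green lid, 73 mm in diameter, 24 mm high, standing on the table; a bystander, to be left alone. This point is 12 mm above its underside.
- pencil_centre (a point): middle of a black marking pencil, 144 mm long (along its x axis, within 0.15 rad), about 11 mm thick, lying near the table's left edge; a bystander, to be left alone. This point is about 5 mm above the table. Further left, at the table's left edge, a screw clamp stands 220 mm above the table top; a black bar clamp, 60 mm high, lies across the near half of the table. Keep clear of both.

How it is judged:
By the outcome, as a careful person would: the job done as asked, in the order asked, and still so for the second after the job is handed in, with the robot touching nothing.
It also fails if it takes over 102 s, if anything falls off the work surface, if the arm or the gripper's body presses on something with over 40 N, if the wrist force passes 120 N, or if a joint passes its speed limit or range.

## Working session

There is one attempt and no reset: what is moved stays moved. The work goes in short steps, Python scripts to look and compute and a shell command to move; the robot and the scene stay as the last step left them, time stands still between calls to the robot, and variables do not carry over. Pictures are saved under pics/ and viewed, at most 14 in all, crops included, and the job is handed in when it is done.

```bash
mkdir -p pics; cat > h.py <<'E'
import numpy as np, cv2
from bench import monitor, optics, arm, find_in, pinpoint
def unproj(c,px,z=None):
    K=c["K"];d=np.array([[c["k1"],0,0,0]],float)
    px=np.atleast_2d(np.array(px,float))
    n=(px-[K[0,2],K[1,2]])/[K[0,0],K[1,1]]
    m=n.copy()
    for _ in range(20): m=n/(1+c["k1"]*(m**2).sum(1,keepdims=True))
    T=c["world_from_camera"]
    r=np.c_[m,np.ones(len(m))]@T[:3,:3].T;o=T[:3,3]
    if z is None: return o+r*np.array([c["range_z"][int(v),int(u)] for u,v in px])[:,None]
    return o+r*((np.asarray(z)-o[2])/r[:,2])[:,None]
def save(c,n): cv2.imwrite("pics/"+n,c["pixels"][:,:,::-1])
E
python3 - <<'E'
from h import *
np.set_printoptions(precision=4,suppress=True)
Z=dict(oak_centre=.011,ebony_centre=.006,pad_centre=.0045,dowel_centre=.006,timber_tray=0,dowel_tray=0,abrasive_tray=0,tin_centre=.012,pencil_centre=.005)
for n in("scene","top"):
    c=optics.camera(n);save(c,n+"0.png");print(n,c["world_from_camera"][:3,3],c["K"][0,0],c["k1"])
    for k,z in Z.items():
        p=pinpoint(n,k);b=find_in(n,k)
        print(k,[(np.round(x["pixel"]),round(x["conf"],2),unproj(c,x["pixel"],z)[0]) for x in p[:2]],[(np.round(x["box"]),round(x["conf"],2)) for x in b[:1]])
print(monitor.read_state())
E
```

```text
scene [-0.202  -0.5087  0.6142] 517.1970206445103 -0.01115524780205229
oak_centre [(array([332., 265.]), 0.7, array([ 0.4101, -0.1204,  0.011 ]))] [(array([314., 247., 357., 278.]), 0.64)]
ebony_centre [(array([258., 196.]), 0.51, array([0.5296, 0.1491, 0.006 ]))] [(array([239., 188., 279., 199.]), 0.53)]
pad_centre [(array([352., 229.]), 0.65, array([ 0.5309, -0.0901,  0.0045]))] [(array([397., 239., 437., 275.]), 0.64)]
dowel_centre [(array([236., 224.]), 0.55, array([0.4213, 0.1189, 0.006 ]))] [(array([217., 213., 254., 238.]), 0.5)]
timber_tray [(array([396., 202.]), 0.63, array([ 0.6737, -0.118 ,  0.    ]))] [(array([358., 177., 434., 225.]), 0.74)]
dowel_tray [(array([343., 183.]), 0.78, array([0.6855, 0.0241, 0.    ]))] [(array([308., 160., 378., 204.]), 0.83)]
abrasive_tray [(array([298., 170.]), 0.97, array([0.6795, 0.1481, 0.    ])), (array([417., 258.]), 0.59, array([ 0.522 , -0.2356,  0.    ]))] [(array([266., 150., 329., 185.]), 0.69)]
tin_centre [(array([415., 256.]), 0.65, array([ 0.5123, -0.2359,  0.012 ]))] [(array([397., 237., 440., 273.]), 0.84)]
pencil_centre [(ar
[... 1063 characters left out ...]
ntre [(array([411., 211.]), 0.68, array([ 0.5159, -0.2297,  0.012 ]))] [(array([398., 195., 431., 226.]), 0.93)]
pencil_centre [(array([240., 259.]), 0.48, array([0.3922, 0.2282, 0.005 ]))] [(array([235., 238., 245., 284.]), 0.53)]
{'t': 1.9, 'q': array([ 1.1942,  0.116 ,  1.4416,  0.    ,  1.584 , -0.0378]), 'joint_vel': array([-0.0007, -0.0008,  0.0009, -0.0002,  0.0003, -0.0009]), 'effort': array([  0.0041, -72.1013, -62.2752,   0.0782,   0.0184,  -0.    ]), 'eef_pos': array([0.2243, 0.6366, 0.2186]), 'ee_rot': array([-3.1415, -0.    ,  2.8028]), 'force': array([ 0.0053, -0.1557, -0.0569]), 'ft_torque': array([0.0277, 0.0359, 0.0613]), 'grasp_force': 0.0, 'finger_gap': 0.9981667348037142}
```

```bash
python3 - <<'E'
import cv2
t=cv2.imread("pics/top0.png");cv2.imwrite("pics/topc.png",cv2.resize(t[115:305,220:450],None,fx=3.1,fy=3.1,interpolation=cv2.INTER_CUBIC))
E
```

```text
(no output)
```

View pics/topc.png

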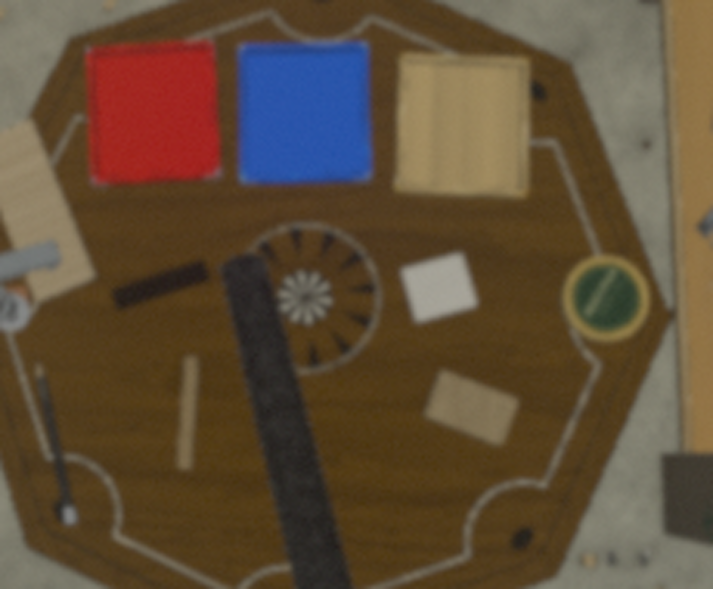

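View pics/scene0.png

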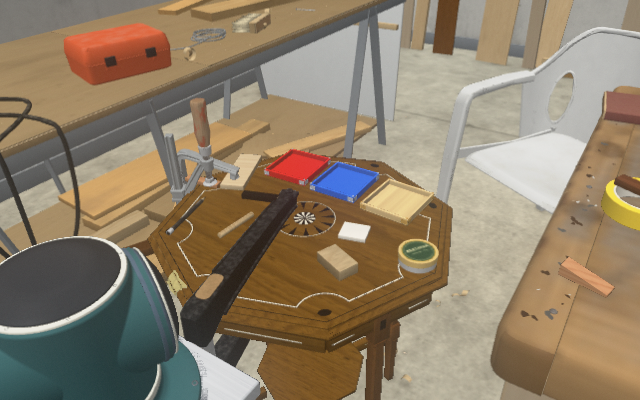

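```bash
cat >> h.py <<'E'
def seg(c,px,ztop,half=32,tol=22):
    u,v=int(px[0]),int(px[1]);S=6
    u0,v0=u-half,v-half
    im=cv2.resize(c["pixels"][v0:v+half,u0:u+half],None,fx=S,fy=S,interpolation=cv2.INTER_CUBIC)
    L=cv2.cvtColor(im,cv2.COLOR_RGB2LAB).astype(float)
    m=(half*S);ref=np.median(L[m-5:m+6,m-5:m+6].reshape(-1,3),0)
    M=(np.abs(L-ref)*[.7,1.3,1.3]).sum(2)<tol
    n,l,st,ce=cv2.connectedComponentsWithStats(M.astype(np.uint8))
    k=l[m,m]
    ys,xs=np.nonzero(l==k)
    P=np.c_[u0+(xs+.5)/S-.5,v0+(ys+.5)/S-.5]
    W=unproj(c,P,ztop)[:,:2]
    (cx,cy),(a,b),ang=cv2.minAreaRect((W*1e4).astype(np.float32))
    ang=ang if a>=b else ang+90
    return dict(c=W.mean(0).round(4),rc=np.round([cx/1e4,cy/1e4],4),size=np.round([max(a,b)/10,min(a,b)/10],1),yaw=round((ang+90)%180-90,1))
E
python3 - <<'E'
from h import *
c=optics.camera("top")
for k,px,z in [("oak",(372,246),.022),("ebony",(271,206),.012),("pad",(361,208),.009),("dowel",(281,248),.009),("timber",(369,156),.016),("dtray",(318,152),.016),("red",(268,152),.016)]:
    for tol in (18,26,34): print(k,tol,seg(c,px,z,tol=tol))
# obstacles
v,u=np.mgrid[100:330,200:460];P=np.c_[u.ravel(),v.ravel()];z=c["range_z"][100:330,200:460].ravel();ok=z>0
W=unproj(c,P[ok]);
for x0 in np.arange(.25,.85,.04):
    s=W[(W[:,0]>=x0)&(W[:,0]<x0+.04)&(W[:,2]>.03)]
    if len(s):
        print(round(x0,2),[(round(y,2),round(s[np.abs(s[:,1]-y)<.01][:,2].max(),3)) for y in np.arange(-.4,.44,.02) if (np.abs(s[:,1]-y)<.01).sum()>0])
E
```

```text
oak 18 {'c': array([ 0.4238, -0.1205]), 'rc': array([ 0.4237, -0.1203]), 'size': array([70.3, 42.7]), 'yaw': 68.5}
oak 26 {'c': array([ 0.4237, -0.1204]), 'rc': array([ 0.4239, -0.1203]), 'size': array([72.6, 44.8]), 'yaw': 67.8}
oak 34 {'c': array([ 0.4237, -0.1202]), 'rc': array([ 0.4239, -0.1202]), 'size': array([74.7, 47.1]), 'yaw': 67.8}
ebony 18 {'c': array([0.5316, 0.1457]), 'rc': array([0.5318, 0.1457]), 'size': array([82.1, 17.5]), 'yaw': -71.8}
ebony 26 {'c': array([0.5317, 0.1457]), 'rc': array([0.532 , 0.1456]), 'size': array([84.5, 20.2]), 'yaw': -71.7}
ebony 34 {'c': array([0.5317, 0.1458]), 'rc': array([0.5318, 0.1457]), 'size': array([86.7, 22.5]), 'yaw': -71.5}
pad 18 {'c': array([ 0.5283, -0.0959]), 'rc': array([ 0.5286, -0.0959]), 'size': array([52.3, 45.6]), 'yaw': -75.1}
pad 26 {'c': array([ 0.5283, -0.0958]), 'rc': array([ 0.5283, -0.0959]), 'size': array([54.3, 47.4]), 'yaw': -74.8}
pad 34 {'c': array([ 0.5283, -0.0958]), 'rc': array([ 0.5284, -0.0959]), 'size': array([55.7, 48.8]), 'yaw': -74.7}
dowel 18 {'c': array([0.4201, 0.1213]), 'rc': array([0.4214, 0.12
[... 2214 characters left out ...]
float64(0.04), np.float64(0.048)), (np.float64(0.06), np.float64(0.048)), (np.float64(0.08), np.float64(0.046)), (np.float64(0.26), np.float64(0.218)), (np.float64(0.28), np.float64(0.219)), (np.float64(0.3), np.float64(0.068)), (np.float64(0.32), np.float64(0.035))]
0.53 [(np.float64(-0.26), np.float64(0.031)), (np.float64(-0.22), np.float64(0.032)), (np.float64(0.04), np.float64(0.034)), (np.float64(0.06), np.float64(0.049)), (np.float64(0.08), np.float64(0.047)), (np.float64(0.1), np.float64(0.04)), (np.float64(0.22), np.float64(0.04)), (np.float64(0.24), np.float64(0.047)), (np.float64(0.26), np.float64(0.055)), (np.float64(0.28), np.float64(0.061)), (np.float64(0.3), np.float64(0.061))]
```

```bash
cat >> h.py <<'E'
def plan(x,y,z,yaw):
    s=monitor.read_state();p=s["eef_pos"];psi=np.degrees(s["ee_rot"][2])
    d=(yaw-psi+90)%180-90;f=np.radians(psi+d);e=np.array([x,y,z])-p
    print("now",p.round(4),"yaw",round(psi,1),"q6",round(s["q"][5],2),"gap",round(s["finger_gap"]*93,1),"F",s["force"].round(1),"grip",round(s["grasp_force"],1),"t",round(s["t"],1))
    print("turn",round(-d,1),"then mm x",round(1e3*(e[0]*np.cos(f)+e[1]*np.sin(f)),1),"y",round(1e3*(e[0]*np.sin(f)-e[1]*np.cos(f)),1),"z",round(-1e3*e[2],1))
if __name__=="__main__":
    import sys;plan(*map(float,sys.argv[1:]))
E
python3 -m pendant '[0.31,0,0,-40,-8,0.31,0,0,-40,-7.8,0.31,0,0,-30,0,0.31,0,0,0,0]' 20; python3 h.py .421 .1213 .15 -3.6
```

```text
t: 2.35
eef_pos: [0.2246, 0.6373, 0.3339]
ee_rot: [3.135, 0.002, 3.079]
force: [-0.5, -0.0, -0.1]
finger_gap: 0.704
grasp_force: 0.0
now [0.2246 0.6373 0.3339] yaw 176.4 q6 -0.31 gap 65.5 F [-0.5 -0.  -0.1] grip 0.0 t 2.4
turn -0.0 then mm x -228.4 y -502.6 z 183.9
```

```bash
python3 -m pendant '[0.31,-19,-42,0,0,0.31,-19,-42,0,0,0.31,-19,-42,0,0,0.31,-19,-42,0,0,0.31,-19,-42,0,0,0.31,-19,-42,0,0,0.31,-19,-42,0,0,0.31,-19,-42,0,0,0.31,-19,-42,0,0,0.31,-19,-42,40,0,0.31,-19,-42,40,0,0.31,-19,-42,40,0]' >/dev/null;python3 -m pendant '[0.31,0,0,40,0,0.31,0,0,24,0,0.31,0,0,0,0,0.31,0,0,0,0]' ; python3 h.py .421 .1213 .004 -3.6
```

```text
t: 3.95
eef_pos: [0.4113, 0.1427, 0.1669]
ee_rot: [-3.142, -0.0, 3.079]
force: [-0.6, 0.9, 0.8]
finger_gap: 0.343
grasp_force: 0.0
now [0.4113 0.1427 0.1669] yaw 176.4 q6 -1.23 gap 31.9 F [-0.6  0.9  0.8] grip 0.0 t 4.0
turn -0.0 then mm x -11.0 y -20.8 z 162.9
```

```bash
python3 -m pendant '[0.31,-11,-21,20,0,0.31,0,0,40,0,0.31,0,0,40,0,0.31,0,0,0,0,0.31,0,0,0,0]' >/dev/null; python3 h.py .421 .1213 .004 -3.6; python3 - <<'E'
from h import *
c=optics.camera("scene");cv2.imwrite("pics/s1.png",cv2.resize(c["pixels"][130:300,120:380,::-1],None,fx=3,fy=3))
E
```

```text
now [0.4216 0.1214 0.0685] yaw 176.4 q6 -1.29 gap 32.2 F [0.5 0.7 1.3] grip 0.0 t 4.5
turn 0.0 then mm x 0.6 y -0.2 z 64.5
```

View pics/s1.png

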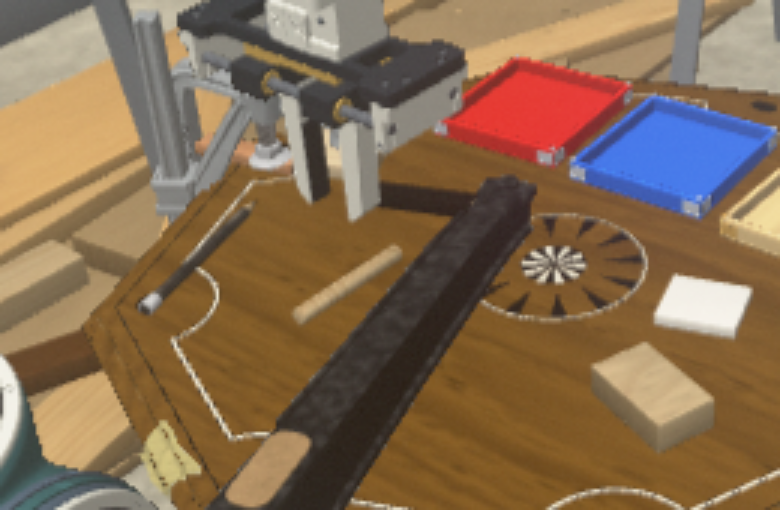

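The gripper straddles the dowel (crop pixel about (348,283)), with its fingers above the line of the rod. It is clear of the bar clamp and the screw clamp, so I'm descending.

```bash
python3 -m pendant '[0.31,0,0,30,0,0.31,0,0,20,0,0.31,0,0,14,0,0.31,0,0,0,0,0.9,0,0,0,0,0.9,0,0,0,0,0.9,0,0,0,0,0.9,0,0,0,0,0.9,0,0,0,0,0.9,0,0,0,0]' 20; python3 h.py .6835 .0196 .15 .5
```

```text
t: 5.5
eef_pos: [0.4215, 0.1211, 0.0033]
ee_rot: [3.141, 0.001, 3.079]
force: [-0.4, -0.8, 7.1]
finger_gap: 0.124
grasp_force: 20.0
now [0.4215 0.1211 0.0033] yaw 176.4 q6 -1.29 gap 11.5 F [-0.4 -0.8  7.1] grip 20.0 t 5.5
turn -4.1 then mm x -261.1 y -103.8 z -146.7
```

```bash
python3 -m pendant '[0.9,0,0,-40,0,0.9,0,0,-40,-4.1,0.9,-30,-12,-30,0,0.9,-40,-16,-20,0,0.9,-40,-16,0,0,0.9,-40,-16,0,0,0.9,-40,-16,0,0,0.9,-40,-15,0,0,0.9,-31,-13,0,0,0.9,0,0,0,0,0.9,0,0,0,0]' 20; python3 h.py .6835 .0196 .009 .5
```

```text
t: 6.6
eef_pos: [0.6828, 0.019, 0.1317]
ee_rot: [3.142, -0.001, -3.134]
force: [-0.5, 0.4, 0.4]
finger_gap: 0.121
grasp_force: 20.0
now [0.6828 0.019  0.1317] yaw -179.5 q6 -1.59 gap 11.3 F [-0.5  0.4  0.4] grip 20.0 t 6.6
turn -0.0 then mm x -0.7 y 0.6 z 122.7
```

```bash
python3 -m pendant '[0.9,0,0,40,0,0.9,0,0,40,0,0.9,0,0,30,0,0.9,0,0,8,0,0.9,0,0,5,0,0.9,0,0,0,0,0.9,0,0,0,0]' 20; python3 h.py .6835 .0196 .0075 .5
```

```text
t: 7.3
eef_pos: [0.6836, 0.0193, 0.0114]
ee_rot: [-3.142, 0.002, -3.133]
force: [-0.5, 0.1, 0.6]
finger_gap: 0.124
grasp_force: 20.0
now [0.6836 0.0193 0.0114] yaw -179.5 q6 -1.59 gap 11.5 F [-0.5  0.1  0.6] grip 20.0 t 7.3
turn -0.0 then mm x 0.1 y 0.3 z 3.9
```

```bash
python3 -m pendant '[0.9,0,0,3.5,0,0.9,0,0,0,0,0.4,0,0,0,0,0.4,0,0,0,0,0.4,0,0,0,0,0.4,0,0,-10,0,0.4,0,0,-40,0,0.4,0,0,-40,0,-0.42,0,0,-30,8.4,-0.42,0,0,0,8.4,-0.42,0,0,0,8.4,-0.42,0,0,0,8.4]' 20; python3 -m pendant '[-0.42,0,0,0,8.4,-0.42,0,0,0,8.4,-0.42,0,0,0,8.4,-0.42,0,0,0,8.4,-0.42,0,0,0,8.3,-0.42,0,0,0,0]'; python3 h.py .5283 -.0959 .06 -75;  python3 - <<'E'
from h import *
c=optics.camera("top");cv2.imwrite("pics/t1.png",cv2.resize(c["pixels"][115:305,220:450,::-1],None,fx=3,fy=3))
E
```

```text
t: 8.5
eef_pos: [0.6829, 0.0192, 0.127]
ee_rot: [3.141, 0.001, 2.558]
force: [-0.0, -0.1, 0.2]
finger_gap: 0.595
grasp_force: 0.0
t: 9.1
eef_pos: [0.6829, 0.0192, 0.1266]
ee_rot: [3.141, 0.0, 1.83]
force: [-0.5, -0.5, 0.2]
finger_gap: 0.713
grasp_force: 0.0
now [0.6829 0.0192 0.1266] yaw 104.8 q6 -0.27 gap 66.3 F [-0.5 -0.5  0.2] grip 0.0 t 9.1
turn -0.2 then mm x -71.2 y -179.1 z 66.6
```

View pics/t1.png

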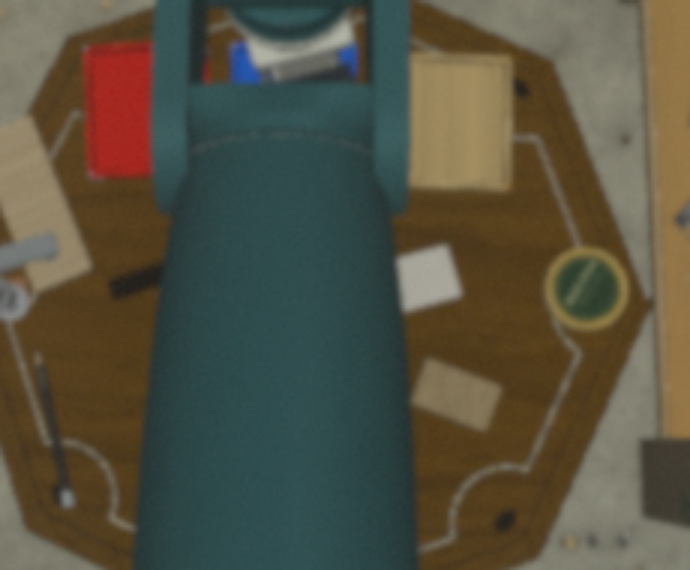

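The arm hides the blue tray in this top view. The pad (crop (430,277)) and oak (crop (456,393)) are unmoved. Next is the pad.

```bash
python3 -m pendant '[-0.42,-14,-36,0,0,-0.42,-14,-36,0,0,-0.42,-14,-36,0,0,-0.42,-14,-36,20,0,-0.42,-15,-35,26,-0.2,-0.42,0,0,20,0,-0.42,0,0,0,0,-0.42,0,0,0,0]' 20; python3 h.py .5283 -.0959 .003 -75;  python3 - <<'E'
from h import *
c=optics.camera("scene");cv2.imwrite("pics/s2.png",cv2.resize(c["pixels"][110:300,180:450,::-1],None,fx=2.9,fy=2.9))
E
```

```text
t: 9.95
eef_pos: [0.5287, -0.0956, 0.0607]
ee_rot: [3.141, 0.0, 1.838]
force: [-0.9, -0.5, 0.8]
finger_gap: 0.71
grasp_force: 0.0
now [ 0.5287 -0.0956  0.0607] yaw 105.3 q6 -0.49 gap 66.0 F [-0.9 -0.5  0.8] grip 0.0 t 9.9
turn 0.3 then mm x -0.2 y -0.5 z 57.7
```

View pics/s2.png

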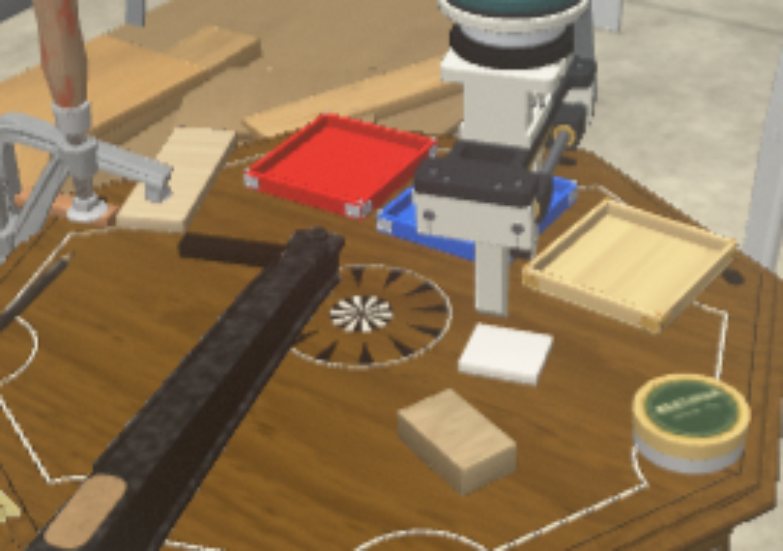

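The fingers straddle the pad (crop (505,353)) and the oak is well clear. Descending to grip it.

```bash
python3 -m pendant '[-0.42,0,0,30,0,-0.42,0,0,18,0,-0.42,0,0,9.5,0,-0.42,0,0,0,0,0.4,0,0,0,0,0.4,0,0,0,0,0.4,0,0,0,0,0.4,0,0,0,0,0.4,0,0,0,0]' 25; python3 -m pendant '[0.4,0,0,-30,4,0.4,0,0,-40,4,0.4,0,0,-40,3.8,0.4,0,0,0,0]'; python3 h.py .685 .154 .06 93.2
```

```text
t: 10.9
eef_pos: [0.5289, -0.0957, 0.0034]
ee_rot: [3.14, 0.001, 1.836]
force: [0.5, 0.6, 6.5]
finger_gap: 0.509
grasp_force: 25.0
t: 11.3
eef_pos: [0.5304, -0.0962, 0.1183]
ee_rot: [3.134, 0.002, 1.628]
force: [0.9, 0.2, -0.1]
finger_gap: 0.511
grasp_force: 25.0
now [ 0.5304 -0.0962  0.1183] yaw 93.3 q6 -0.28 gap 47.6 F [ 0.9  0.2 -0.1] grip 25.0 t 11.3
turn 0.1 then mm x 241.1 y 168.3 z 58.3
```

```bash
python3 -m pendant '[0.4,34,24,0,0,0.4,34,24,0,0,0.4,34,24,0,0,0.4,34,24,0,0,0.4,35,24,0,0,0.4,35,24,0,0,0.4,35,24,20,0,0.4,0,0,36,0,0.4,0,0,0,0,0.4,0,0,0,0]' 25; python3 h.py .685 .154 .0085 93.2
```

```text
t: 12.3
eef_pos: [0.6813, 0.1544, 0.0562]
ee_rot: [-3.14, 0.0, 1.63]
force: [-0.0, 0.3, 0.8]
finger_gap: 0.514
grasp_force: 25.0
now [0.6813 0.1544 0.0562] yaw 93.4 q6 0.13 gap 47.8 F [-0.   0.3  0.8] grip 25.0 t 12.3
turn 0.2 then mm x -0.6 y 3.7 z 47.7
```

```bash
python3 -m pendant '[0.4,0,3.5,20,0,0.4,0,0,16,0,0.4,0,0,8,0,0.4,0,0,4,0,0.4,0,0,0,0,-0.22,0,0,0,0,-0.22,0,0,0,0,-0.22,0,0,0,0,-0.22,0,0,-10,0,-0.22,0,0,-40,8.4,-0.35,0,0,-40,8.4,-0.35,0,0,-40,8.4]' 25; python3 h.py .4237 -.1203 .08 68
```

```text
t: 13.5
eef_pos: [0.6851, 0.1551, 0.1408]
ee_rot: [3.141, -0.0, 1.184]
force: [-0.7, 0.8, -0.3]
finger_gap: 0.672
grasp_force: 0.0
now [0.6851 0.1551 0.1408] yaw 67.8 q6 0.57 gap 62.5 F [-0.7  0.8 -0.3] grip 0.0 t 13.5
turn -0.2 then mm x -353.2 y -139.2 z 60.8
```

```bash
python3 -m pendant '[-0.35,-39,-15,0,0,-0.35,-39,-15,0,0,-0.35,-39,-16,0,0,-0.35,-39,-16,0,0,-0.35,-39,-15,0,0,-0.35,-39,-15,0,0,-0.35,-39,-16,0,0,-0.35,-40,-16,0,0,-0.35,-40,-15,20,0,-0.35,0,0,40,0,-0.35,0,0,0,0,-0.35,0,0,0,0]' 30; python3 h.py .4237 -.1203 .004 68;  python3 - <<'E'
from h import *
c=optics.camera("scene");cv2.imwrite("pics/s3.png",cv2.resize(c["pixels"][110:300,180:450,::-1],None,fx=2.9,fy=2.9))
E
```

```text
t: 14.7
eef_pos: [0.4252, -0.1208, 0.0795]
ee_rot: [-3.141, -0.0, 1.19]
force: [-0.3, -0.4, -0.7]
finger_gap: 0.673
grasp_force: 0.0
now [ 0.4252 -0.1208  0.0795] yaw 68.2 q6 0.05 gap 62.6 F [-0.3 -0.4 -0.7] grip 0.0 t 14.7
turn 0.2 then mm x -0.1 y -1.6 z 75.5
```

View pics/s3.png

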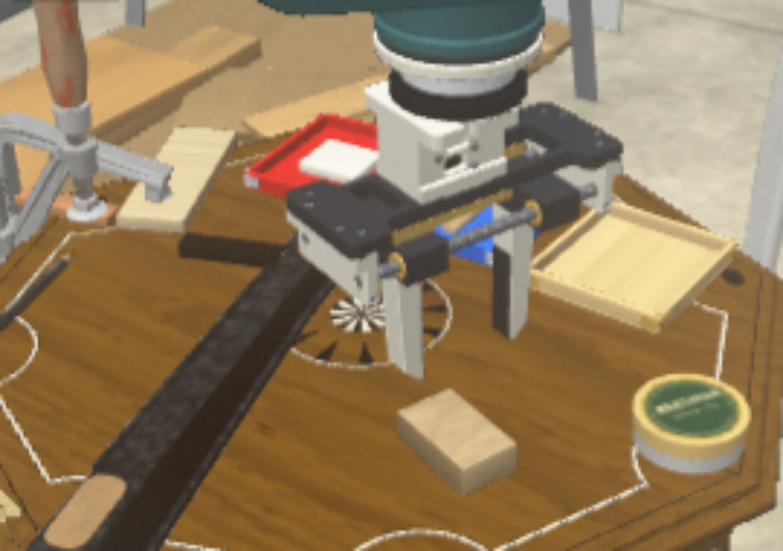

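The pad lies flat inside the red tray (crop (340,160)), the dowel shows in the blue tray, and the fingers straddle the oak (crop (457,435)).

```bash
python3 -m pendant '[-0.35,0,-1.6,30,0,-0.35,0,0,25,0,-0.35,0,0,15,0,-0.35,0,0,5,0,-0.35,0,0,0,0,0.5,0,0,0,0,0.5,0,0,0,0,0.5,0,0,0,0,0.5,0,0,0,0,0.5,0,0,0,0]' 35; python3 -m pendant '[0.5,0,0,-30,0,0.5,0,0,-40,-6,0.5,0,0,-30,-6.4,0.5,0,0,0,-6.4,0.5,0,0,0,0]'; python3 h.py .6715 -.1195 .06 87
```

```text
t: 15.75
eef_pos: [0.424, -0.1205, 0.0041]
ee_rot: [3.141, -0.0, 1.19]
force: [-0.8, 1.2, 6.6]
finger_gap: 0.449
grasp_force: 35.0
t: 16.25
eef_pos: [0.4238, -0.1206, 0.1042]
ee_rot: [3.14, 0.0, 1.52]
force: [0.3, 0.9, -0.7]
finger_gap: 0.45
grasp_force: 35.0
now [ 0.4238 -0.1206  0.1042] yaw 87.1 q6 -0.28 gap 41.8 F [ 0.3  0.9 -0.7] grip 35.0 t 16.2
turn 0.1 then mm x 14.0 y 247.3 z 44.2
```

```bash
python3 -m pendant '[0.5,2,41,0,0,0.5,2,41,0,0,0.5,2,41,0,0,0.5,2,41,0,0,0.5,3,41,0,0,0.5,3,42,0,0,0.5,0,0,25,0,0.5,0,0,19,0,0.5,0,0,0,0,0.5,0,0,0,0]' 35; python3 h.py .6715 -.1195 .0085 87
```

```text
t: 17.25
eef_pos: [0.6706, -0.1194, 0.059]
ee_rot: [-3.14, -0.0, 1.516]
force: [-1.0, 0.3, -1.3]
finger_gap: 0.45
grasp_force: 35.0
now [ 0.6706 -0.1194  0.059 ] yaw 86.9 q6 -0.16 gap 41.9 F [-1.   0.3 -1.3] grip 35.0 t 17.2
turn -0.1 then mm x -0.1 y 0.9 z 50.5
```

```bash
python3 -m pendant '[0.5,0,1,25,0,0.5,0,0,15,0,0.5,0,0,8,0,0.5,0,0,2.5,0,0.5,0,0,0,0,-0.15,0,0,0,0,-0.15,0,0,0,0,-0.15,0,0,0,0,-0.15,0,0,-10,0,-0.15,0,0,-40,0,0.18,0,0,-40,-7,0.18,0,0,-40,-7]' 35;python3 -m pendant '[0.18,0,0,0,-7.4,0.18,0,0,0,0]'; python3 h.py .5317 .1457 .08 -71.7
```

```text
t: 18.45
eef_pos: [0.6718, -0.1194, 0.1413]
ee_rot: [3.141, 0.0, 1.767]
force: [-0.3, -0.7, 0.0]
finger_gap: 0.455
grasp_force: 0.0
t: 18.65
eef_pos: [0.6724, -0.1196, 0.141]
ee_rot: [3.139, 0.001, 1.894]
force: [0.1, 1.3, -0.8]
finger_gap: 0.41
grasp_force: 0.0
now [ 0.6724 -0.1196  0.141 ] yaw 108.5 q6 -0.54 gap 38.1 F [ 0.1  1.3 -0.8] grip 0.0 t 18.6
turn 0.2 then mm x 296.0 y -50.3 z 61.0
```

```bash
python3 -m pendant '[0.18,37,-6,0,0,0.18,37,-6,0,0,0.18,37,-6,0,0,0.18,37,-6,0,0,0.18,37,-6,0,0,0.18,37,-7,0,0,0.18,37,-7,0,0,0.18,37,-6,0,0,0.18,0,0,30,0,0.18,0,0,30,0,0.18,0,0,0,0,0.18,0,0,0,0]' 25; python3 h.py .5317 .1457 .004 -71.7;  python3 - <<'E'
from h import *
c=optics.camera("scene");cv2.imwrite("pics/s4.png",cv2.resize(c["pixels"][110:300,180:450,::-1],None,fx=2.9,fy=2.9))
c=optics.camera("top")
print(pinpoint("top","oak_centre"))
print(seg(c,(369,158),.026,half=24,tol=18),seg(c,(369,158),.026,half=24,tol=24))
cv2.imwrite("pics/t2.png",cv2.resize(c["pixels"][110:200,230:420,::-1],None,fx=4,fy=4))
E
```

```text
t: 19.85
eef_pos: [0.5308, 0.1455, 0.0789]
ee_rot: [-3.14, -0.0, 1.889]
force: [-0.2, -0.2, 0.5]
finger_gap: 0.407
grasp_force: 0.0
now [0.5308 0.1455 0.0789] yaw 108.2 q6 -0.1 gap 37.9 F [-0.2 -0.2  0.5] grip 0.0 t 19.9
turn -0.1 then mm x -0.1 y 0.9 z 74.9
[{'pixel': [366.8, 153.9], 'conf': 0.8}, {'pixel': [413.2, 210.0], 'conf': 0.37}]
{'c': array([ 0.6706, -0.1186]), 'rc': array([ 0.6693, -0.1196]), 'size': array([77.2, 53.8]), 'yaw': 85.2} {'c': array([ 0.6679, -0.1233]), 'rc': array([ 0.6671, -0.1196]), 'size': array([124.4, 123.4]), 'yaw': -1.6}
```

View pics/s4.png

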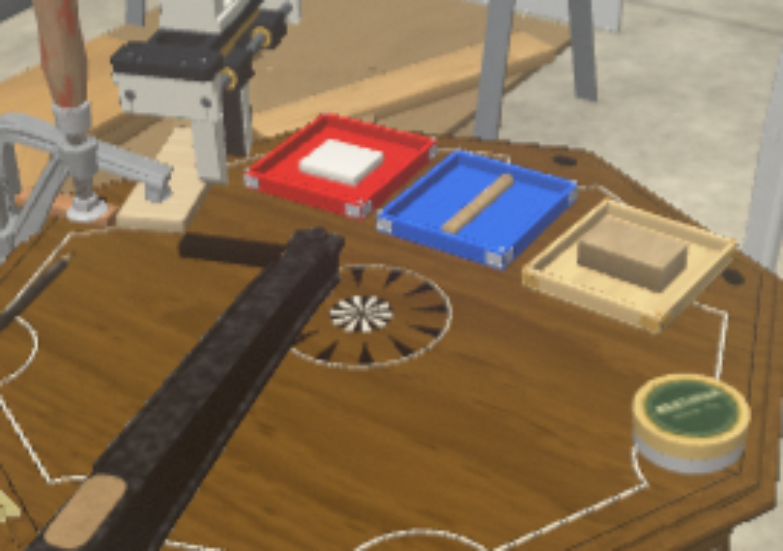

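View pics/t2.png

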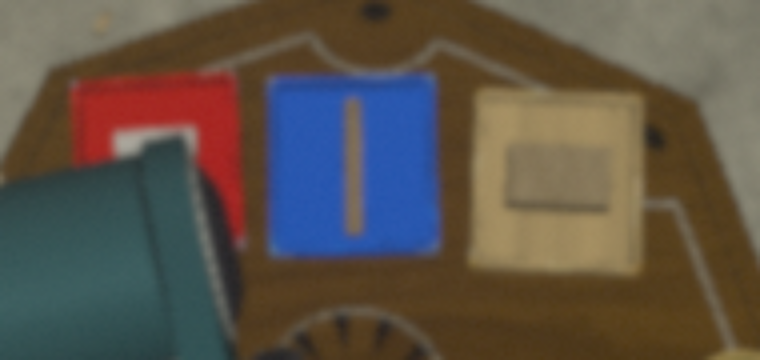

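The dowel (t2 (355,165)), pad and oak (t2 (558,178)) all lie flat inside their trays. The gripper is over the ebony, so I'll grip it next.

```bash
python3 -m pendant '[0.18,0,0.9,30,0,0.18,0,0,25,0,0.18,0,0,15,0,0.18,0,0,5,0,0.18,0,0,0,0,0.9,0,0,0,0,0.9,0,0,0,0,0.9,0,0,0,0,0.9,0,0,0,0,0.9,0,0,0,0]' 25; python3 -m pendant '[0.9,0,0,-30,0,0.9,0,0,-40,0,0.9,0,0,-40,7,0.9,0,0,-30,7,0.9,0,0,0,7.4,0.9,0,0,0,0]'; python3 h.py .6715 -.1195 .06 87
```

```text
t: 21.0
eef_pos: [0.5324, 0.146, 0.0046]
ee_rot: [3.141, 0.0, 1.892]
force: [-0.8, -0.0, 6.7]
finger_gap: 0.187
grasp_force: 25.0
t: 21.6
eef_pos: [0.5322, 0.146, 0.1447]
ee_rot: [3.14, -0.0, 1.516]
force: [-0.3, -0.2, -1.1]
finger_gap: 0.194
grasp_force: 25.0
now [0.5322 0.146  0.1447] yaw 86.9 q6 0.28 gap 18.1 F [-0.3 -0.2 -1.1] grip 25.0 t 21.6
turn -0.1 then mm x -257.8 y 153.0 z 84.7
```

```bash
python3 -m pendant '[0.9,-36,21,0,0,0.9,-37,22,0,0,0.9,-37,22,0,0,0.9,-37,22,0,0,0.9,-37,22,0,0,0.9,-37,22,0,0,0.9,-37,22,0,0,0.9,0,0,40,0,0.9,0,0,34,0,0.9,0,0,0,0,0.9,0,0,0,0]' 25; python3 h.py .6715 -.1195 .0312 87
```

```text
t: 22.7
eef_pos: [0.6709, -0.1196, 0.0698]
ee_rot: [-3.14, -0.0, 1.521]
force: [-0.9, 0.7, 0.4]
finger_gap: 0.191
grasp_force: 25.0
now [ 0.6709 -0.1196  0.0698] yaw 87.1 q6 -0.16 gap 17.8 F [-0.9  0.7  0.4] grip 25.0 t 22.7
turn 0.1 then mm x 0.1 y 0.6 z 38.6
```

Lower it, release with a small opening, lift, and back the arm out of view for a check.

```bash
python3 -m pendant '[0.9,0,0.6,15,0,0.9,0,0,13,0,0.9,0,0,7,0,0.9,0,0,3,0,0.9,0,0,0,0]' 25; python3 -m pendant '[0.45,0,0,0.3,0,0.45,0,0,0,0,0.3,0,0,0,0,0.3,0,0,-8,0,0.3,0,0,-30,0,0.3,0,0,-40,0,0.3,0,0,-40,0,0.3,40,0,0,0,0.3,40,0,0,0,0.3,40,0,0,0,0.3,40,0,0,0,0.3,40,0,0,0]' 25; python3 -m pendant '[0.3,40,0,0,0,0.3,40,-20,0,0,0.3,0,0,0,0,0.3,0,0,0,0]';python3 - <<'E'
from h import *
c=optics.camera("top")
for k in ("oak_centre","ebony_centre","timber_tray"): print(k,pinpoint("top",k)[:1])
a=cv2.resize(c["pixels"][110:200,230:420,::-1],(780,370),interpolation=cv2.INTER_CUBIC)
print(seg(c,(367,155),.038,half=24,tol=22),seg(c,(367,155),.038,half=24,tol=32))
c=optics.camera("scene")
b=cv2.resize(c["pixels"][140:240,260:450,::-1],(400,210))
cv2.imwrite("pics/f.png",np.vstack([a,np.pad(b,((0,0),(0,380),(0,0)))]))
E
```

```text
t: 23.2
eef_pos: [0.6717, -0.1197, 0.0316]
ee_rot: [-3.141, -0.0, 1.519]
force: [-0.1, -0.3, -0.7]
finger_gap: 0.19
grasp_force: 25.0
t: 24.4
eef_pos: [0.6823, 0.0815, 0.1506]
ee_rot: [3.141, -0.0, 1.518]
force: [-0.3, -0.3, 0.1]
finger_gap: 0.347
grasp_force: 0.0
t: 24.8
eef_pos: [0.6664, 0.1616, 0.1503]
ee_rot: [3.141, 0.0, 1.52]
force: [0.5, 0.1, 0.3]
finger_gap: 0.351
grasp_force: 0.0
oak_centre [{'pixel': [367.7, 153.9], 'conf': 0.66}]
ebony_centre [{'pixel': [368.9, 153.9], 'conf': 0.72}]
timber_tray [{'pixel': [370.1, 157.2], 'conf': 0.86}]
{'c': array([ 0.6718, -0.1184]), 'rc': array([ 0.6717, -0.1187]), 'size': array([80. , 17.1]), 'yaw': 86.9} {'c': array([ 0.6719, -0.1182]), 'rc': array([ 0.6719, -0.1185]), 'size': array([81.4, 19. ]), 'yaw': 87.1}
```

View pics/f.png

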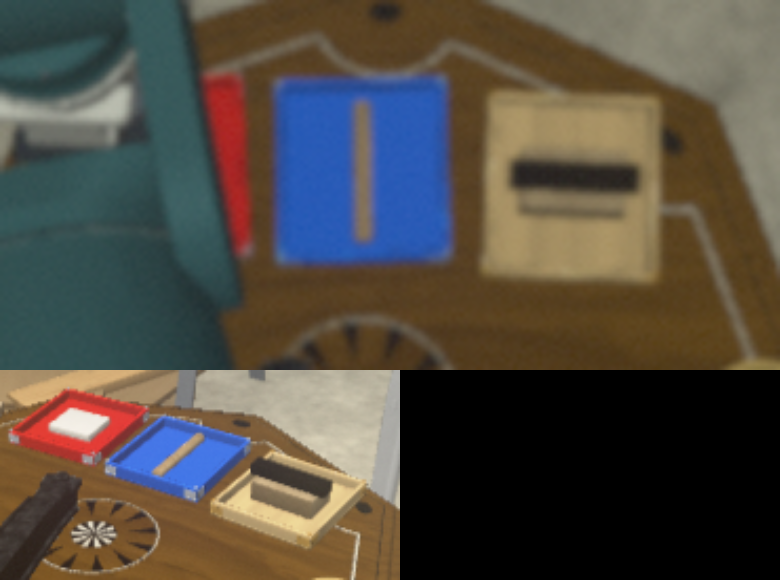

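The ebony lies flat and centred on the oak (top strip at crop (574,176)), about 1 mm from where I set the oak. The dowel and pad lie flat in their trays and the robot is clear, so I'm handing in.

```bash
python3 -c "
from bench import arm
print(arm.finish_job())"
```

```text
the job is handed in; nothing more can be done
None
```

The job is handed in at about 25 s on the robot's clock: the dowel is in the blue tray, the pad in the red tray, the oak flat in the plywood tray with the ebony centred on it, and the tin and pencil left alone; the verdict was not reported back.

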